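# Weigh the tea tin on the two-pan balance

### The arm

A 7-joint arm with a two-finger parallel gripper is mounted at the origin on a cart in front of the work surface, level with it; the furniture and walls round the work are solid. World frame = base frame: x ahead of the robot, y to its left, z up, the work surface at z = 0. Lengths are in m, angles in degrees, forces in N, time in s.
With the tool pointing down it reaches from about 0.4 to 0.925 m from the base axis. Payload 4.1 kg.
Tool frame: the origin (TCP) lies on the centre line of the jaws, within the pads' length; the fingertips stand 19 mm ahead of it and the grasp point (between the pads) is the TCP; z points along the fingers, y is the line along which they close (so a half turn about z gives the same grasp; the last joint's range is limited). The gripper opens to 85 mm and grips with 20 to 120 N. Pads are 22 mm wide; open, the fingers measure 114 mm over their backs; the gripper's body (76 mm by 85 mm) begins 54 mm behind the grasp point. The pads swing forward as they close: fully open they stand 13 mm farther back than shut.
Start: joints at [71.505, 22.827, 2.584, 88.041, -1.071, 69.15, -2.905], TCP at [0.144, -0.634, 0.25] pointing down, gripper open.
Joint ranges: [-161.44, 161.44], [-28.35, 127.94], [-78.24, 83.42], [0, 140.83], [-78.03, 258.03], [13.02, 114.36], [-168.23, 168.23]. Speed limits (degrees/s): [147.25, 147.25, 180, 180, 180, 180, 180].

### API

Orientations are given as a 3x3 rotation matrix whose columns are the frame's x, y, z axes.
In Python, from cell import arm, eyes gives the robot as it stands.
- The arm moves only by the tool drive_tool, never from a script. Its argument "steps" is a list of rows, each a list of 7 numbers: the shift along the tool's x, y, z in units of 60 mm (1.0 is 60 mm), then the turn, a rotation vector about the tool's x, y, z in units of 8 degrees (1.0 is 8 degrees), then the finger opening in mm, from 0 to 85.4. In form: [[dx, dy, dz, rx, ry, rz, gripper], ...]. A call has 1 to 10 rows; each row is the pose to reach, as a shift and turn from the pose commanded when the call began, along the tool's axes at that moment; what a row does not reach only later rows make up. A row lasts 1/8 s, in which the tool goes at most 62.5 mm and 10.7 degrees, less where a joint would pass 70% of its speed; a pose out of reach is approached as far as the arm can. A call with a gripper value outside its range is refused whole. The fingers move at their own pace and stop on an object; the grip force is fixed at half the most. Time passes only in rows, so rows that repeat a pose let the fingers close. It gives the time, the measured TCP pose, the force, the opening and the grip force at its end, in the units of the state.
- arm.state(): the state, without advancing time (a new reading comes with each control period).
- eyes.get_image(name): name is "scene" or "top"; returns the picture (420x560x3 uint8, red, green, blue); there is no depth.
- eyes.camera_info(name): a dict with "K" (3x3 intrinsics, pixels), "T" (4x4, takes a point from camera to world coordinates). Camera axes: x right, y down, z forward; pixel columns grow to the right and rows downward; lengths in m; the calibration is good to about 2 mm. A picture is of the moment at which its call begins. camera_info takes no time and is no camera call.
- arm.finish_job(): hands the job in; it is judged then, once.
The state is a dict: "time_s": time; "qpos": joint angles; "joint_vel": joint speeds; "tau": joint torques, N m; "ee_pos": TCP position; "tool_rot": TCP orientation; "contact_force": force on the tool from outside, world axes, zero at the start; "torque": the same for the moment, N m; "gripper_width": finger opening in m; "finger_force": force on a finger pad.
Only numpy, scipy, OpenCV 4.12 (cv2) and the standard library are available. Lean on these libraries where they do the work, as an engineer would, in place of code of your own. Each camera call takes 0.05 s, during which the arm holds its last target. There are 200 camera calls.

### The job

Find out what the tea tin weighs: lay the steel bar weight down in the cradle of the balance's weight pan, flat and centred between its cheeks, and stand whichever of the two brass weights are needed on the plate beside it, until the beam is level (pointer between the two marks). Put the weights down gently without dropping them, leave any brass weight that is not needed standing on the worktop, do not touch the tin, and leave the other things where they are.

Things in the scene. Friction and masses are not known exactly. Their poses are not given: they have to be found in the camera images.
- balance: fixed two-pan balance, grey base 120 (x) x 170 (y) x 18 high; origin under the middle of the base, x away from the robot, y along the beam. Tea tin on the round pan at +y; weight pan at -y. A linkage keeps both pans level, so where on its pan a load lies does not matter. Scale plate over the middle, up to 187 high.
- beam (a joint): beam tilt, rad: 0 level, negative = tin heavier (weight pan up), positive = weights heavier. Damped; settles in 1.5 s, then reads 0.0011 rad per gram of difference up to its stops at +-0.105 (96 g), beyond which it only shows which side is heavier. Its 128 mm pointer is between the two black marks of the scale plate within +-0.04. A pan rises or falls by 140 mm x this value.
- cradle (a point): middle of the floor of the cradle on the weight pan (moves with it; axes parallel to the balance's); 84 above the worktop when level, 99 at the start. A channel along the balance's x: two upright cheeks 38 apart, 4 thick, 52 long, 40 high above the floor, open at both ends; floor 52 long, so the bar in it sticks out 4 at each end.
- plate (a point): middle of the flat steel plate of the weight pan, level with the cradle floor; 110 along the balance's x and 74 along its y, its -y side towards the cradle. There is room for both knobbed weights side by side along x (20 or more to either side of this point). The nearer cheek's outer face is 45 from this point.
- tin_spot (a point): middle of the round tin pan, 100 across, at its top
- tea_tin: round tea tin 74 across, 92 high, filled, lid fixed; origin at the middle of its underside. Stands on the tin pan; its weight is not known: somewhere between 430 and 610 g.
- bar_weight: plain steel bar weight of 400 g, a block 60 (x) x 30 (y) x 28 (z) high; origin at the middle of its underside. At the start it lies in bar_rest, where its ends are shut in and only its long sides can be gripped; in the cradle only its ends can be.
- bar_rest: fixed grey rest for the bar weight; origin on the worktop under its middle. A strip 86 (x) x 22 (y) x 6 high on which the bar lies, with a block 11 thick, 34 wide and 40 high at each end (faces 64 apart). The worktop between it and the balance (x 0.43 to 0.55, y -0.21 to -0.13 m) is free for setting things down. A wall shelf overhangs from x = 0.61 m on, its underside 0.43 m above the worktop.
- small_weight: brass knobbed weight of 60 g: upright cylinder 24 across and 18 high, with a neck and a knob 14 across on top, 31 high in all; origin at the middle of its underside
- large_weight: brass knobbed weight of 120 g: upright cylinder 32 across and 22 high, with a neck and a knob 14 across on top, 35 high in all; origin at the middle of its underside
- tape_roll: bystander: white roll of tape lying flat, 52 across, 15 high; origin at its underside
- black_cap: bystander: black bottle cap, 57 across, 24 high; origin at its underside
- grey_cap: bystander: grey bottle cap, 69 across, 24 high; origin at its underside
- valve: bystander: brass ball valve with a lever, 115 long; origin at its underside
- mug: bystander: white mug, 95 high; origin at its underside
- spoon: bystander: teaspoon, 132 long; origin at its underside
- bottle: bystander: thermos bottle, 205 high; origin at its underside

How it is judged (in metres and radians):
At the end, for the whole second after the job is handed in: Beam within 0.04 rad of level and still; bar weight flat on the cradle floor between the cheeks, within 15 mm of its middle; each brass weight upright at rest on the weight pan's plate or on the worktop; tin on its pan, within 25 mm of its middle (value of joint beam between -0.04 and 0.04 rad and velocity of joint beam between -0.05 and 0.05 rad/s and z of bar_weight in the frame of cradle between -0.003 and 0.004 m and y of bar_weight in the frame of cradle between -0.008 and 0.008 m and x of bar_weight in the frame of cradle between -0.015 and 0.015 m and angle between each of bar_weight, tea_tin's own z axis and vertical below 0.1 rad and distance between tea_tin and tin_spot below 0.025 m and linear speed of each of bar_weight, small_weight, large_weight below 0.03 m/s and angle between each of small_weight, large_weight's own z axis and vertical below 0.15 rad and (z of small_weight in the frame of plate between -0.004 and 0.006 m or height (world z) of small_weight between -0.005 and 0.01 m) and (z of large_weight in the frame of plate between -0.004 and 0.006 m or height (world z) of large_weight between -0.005 and 0.01 m)); the robot touches nothing.
It fails at once if a weight is dropped: it moves faster than 0.45 m/s while the fingers do not touch it ((linear speed of bar_weight above 0.45 m/s and contact force between the fingers and bar_weight below 0.01 N) or (linear speed of small_weight above 0.45 m/s and contact force between the fingers and small_weight below 0.01 N) or (linear speed of large_weight above 0.45 m/s and contact force between the fingers and large_weight below 0.01 N)).
It fails at once if the tea tin is touched by the robot, or lifted or pushed off its pan (contact force between any of the arm, the fingers and tea_tin above 0.5 N or distance between tea_tin and tin_spot above 0.05 m).
It fails at once if a bystander is moved by more than 30 mm (distance of any of tape_roll, black_cap, grey_cap, valve, mug, spoon, bottle from where it was at the start of the episode above 0.03 m).
It also fails if it takes over 72 s, if anything falls off the work surface, if the arm or the gripper's body presses on something with over 40 N, if the wrist force passes 120 N, or if a joint passes its speed limit or range.

## Working session

There is one attempt and no reset: what is moved stays moved. The work goes in short steps, Python scripts to look and compute and a tool call to move; the robot and the scene stay as the last step left them, time stands still between calls to the robot, and variables do not carry over. Pictures are saved under pics/ and viewed, at most 10 in all, crops included, and the job is handed in when it is done.

Besides the shell and the picture viewer there is one more tool, called as name(argument=value, ...) on one line, values as JSON. drive_tool: Moves the arm, as the interface text tells. Its arguments: {"type":"object","properties":{"steps":{"type":"array"}},"required":["steps"]}

```bash
mkdir -p pics; ls; cat > h.py <<'E'
import numpy as np, cv2
from cell import arm, eyes
def cam(n):
    c=eyes.camera_info(n); return np.array(c["K"]),np.array(c["T"])
def ray(n,u,v,z):
    K,T=cam(n); d=T[:3,:3]@np.linalg.solve(K,[u,v,1.]); o=T[:3,3]; return o+d*(z-o[2])/d[2]
def proj(n,p):
    K,T=cam(n); q=K@(T[:3,:3].T@(np.array(p)-T[:3,3])); return q[:2]/q[2]
E
python3 - <<'E'
from h import *
for n in("scene","top"):
    im=eyes.get_image(n); cv2.imwrite(f"pics/{n}0.png",im[...,::-1]); K,T=cam(n); print(n,K.round(1).tolist(),T.round(3).tolist())
s=arm.state(); print(s["time_s"],s["ee_pos"],np.round(s["tool_rot"],3).tolist())
E
```

```text
pics
scene [[514.4, 0.0, 276.6], [0.0, 514.4, 203.7], [0.0, 0.0, 1.0]] [[0.848, -0.367, 0.383, -0.03], [-0.53, -0.589, 0.609, -0.966], [0.002, -0.72, -0.694, 1.121], [0.0, 0.0, 0.0, 1.0]]
top [[458.3, 0.0, 282.6], [0.0, 458.3, 205.1], [0.0, 0.0, 1.0]] [[-0.025, -0.981, 0.191, 0.233], [-1.0, 0.024, -0.008, -0.026], [0.003, -0.191, -0.982, 1.735], [0.0, 0.0, 0.0, 1.0]]
0.1 [ 0.14416147 -0.63323788  0.24936177] [[0.975, 0.222, -0.0], [0.222, -0.975, 0.002], [-0.0, -0.002, -1.0]]
```

View pics/scene0.png

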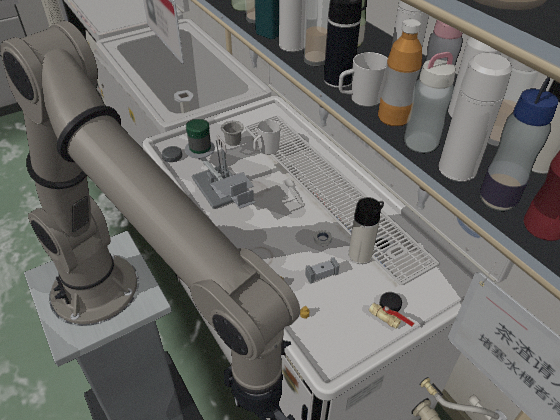

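View pics/top0.png

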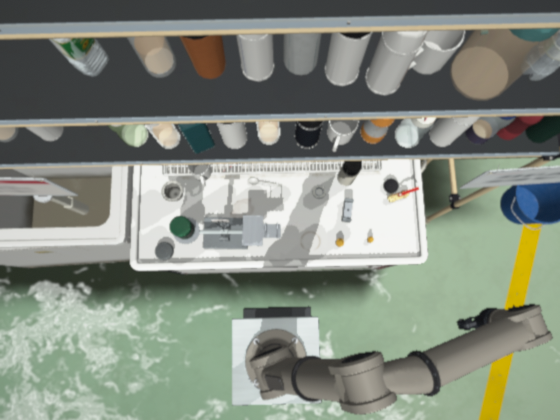

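The scene view shows the balance at about (225,185), the bar in its rest at (322,271), a brass weight at (305,312) and the valve at (385,315). In the top view the balance is at (235,232), the bar at (348,210) and the brass weights at (340,241) and (370,239).

```bash
python3 - <<'E'
from h import *
t=cv2.imread("pics/top0.png"); s=cv2.imread("pics/scene0.png")
a=cv2.resize(t[180:270,150:390],None,fx=3.33,fy=3.33,interpolation=cv2.INTER_CUBIC)[:300,:800]
b=cv2.resize(s[110:210,150:350],None,fx=3,fy=3,interpolation=cv2.INTER_CUBIC)
c=np.zeros((600,800,3),np.uint8); c[:a.shape[0],:a.shape[1]]=a; c[300:600,:600]=b
cv2.imwrite("pics/crop1.png",c)
h=cv2.cvtColor(t,cv2.COLOR_BGR2HSV)
m=cv2.inRange(h,(12,110,60),(35,255,255)); m[:225]=0; m[:, :320]=0; m[262:]=0; m[:,400:]=0
n,l,st,ce=cv2.connectedComponentsWithStats(m)
for i in range(1,n):
    if st[i,4]>5: print(st[i],ce[i],ray("top",*ce[i],0.02))
for p in [(348,198),(348,222)]: print(ray("top",*p,.034))
E
```

```text
[368 237   5   5  21] [370. 239.] [ 0.42889771 -0.36532048  0.02      ]
[336 239   8   7  41] [339.41463415 242.02439024] [ 0.42029244 -0.24972844  0.02      ]
[ 0.5853948  -0.28857895  0.034     ]
[ 0.49336339 -0.28380157  0.034     ]
```

View pics/crop1.png

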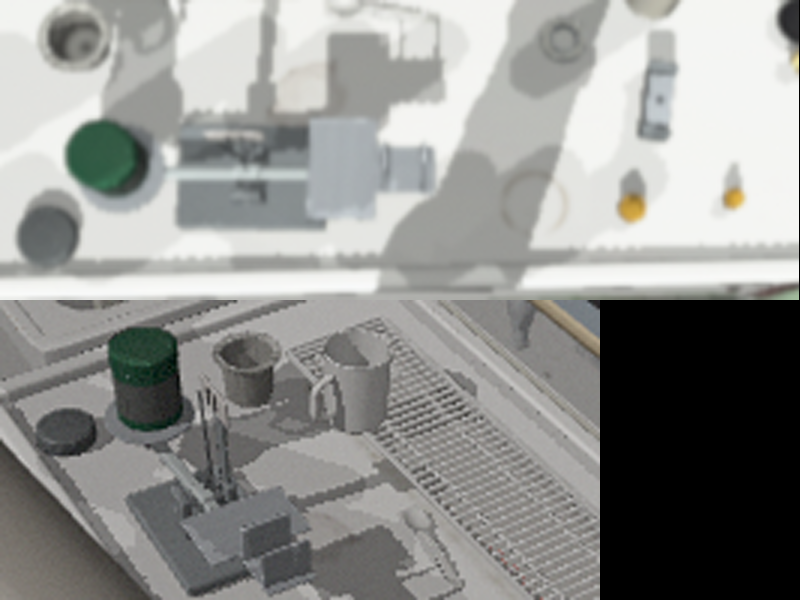

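The crop shows the plate centred near crop (343,168) and the cradle near (407,168). The bar is near (658,98), the large weight at (631,208), the small weight at (734,198), and the tape roll at (535,200).

```bash
python3 - <<'E'
from h import *
f=lambda x,y:(150+(x+.5)/3.33-.5,180+(y+.5)/3.33-.5)
for nm,z,pts in [("plate",.099,[(310,119),(377,119),(374,218),(308,218)]),("cheeks",.139,[(383,146),(383,191),(434,146),(434,191)]),("bar ends blocks",.040,[(655,62),(676,62),(642,137),(667,137)]),("bar hole",.034,[(659,99)]),("tape",.01,[(535,200)]),("base",.018,[(178,124),(178,228),(326,228)])]:
    for p in pts: print(nm,p,ray("top",*f(*p),z).round(4)[:2])
s=cv2.imread("pics/scene0.png")
R=cv2.INTER_CUBIC
c=np.zeros((600,800,3),np.uint8)
c[:300,:500]=cv2.resize(s[245:305,280:380],None,fx=5,fy=5,interpolation=R)
c[300:,:500]=cv2.resize(s[165:225,180:280],None,fx=5,fy=5,interpolation=R)
cv2.imwrite("pics/crop2.png",c)
E
```

```text
plate (310, 119) [0.5168 0.1059]
plate (377, 119) [0.5151 0.0331]
plate (374, 218) [0.4073 0.0381]
plate (308, 218) [0.4091 0.1089]
cheeks (383, 146) [0.4791 0.0258]
cheeks (383, 191) [0.4313 0.0266]
cheeks (434, 146) [ 0.4778 -0.0281]
cheeks (434, 191) [ 0.43  -0.027]
bar ends blocks (655, 62) [ 0.5833 -0.2813]
bar ends blocks (676, 62) [ 0.5827 -0.3052]
bar ends blocks (642, 137) [ 0.4975 -0.2623]
bar ends blocks (667, 137) [ 0.4968 -0.2904]
bar hole (659, 99) [ 0.5416 -0.2846]
tape (535, 200) [ 0.4328 -0.1414]
base (178, 124) [0.5287 0.2629]
base (178, 228) [0.41   0.2619]
base (326, 228) [0.406  0.0955]
```

View pics/crop2.png

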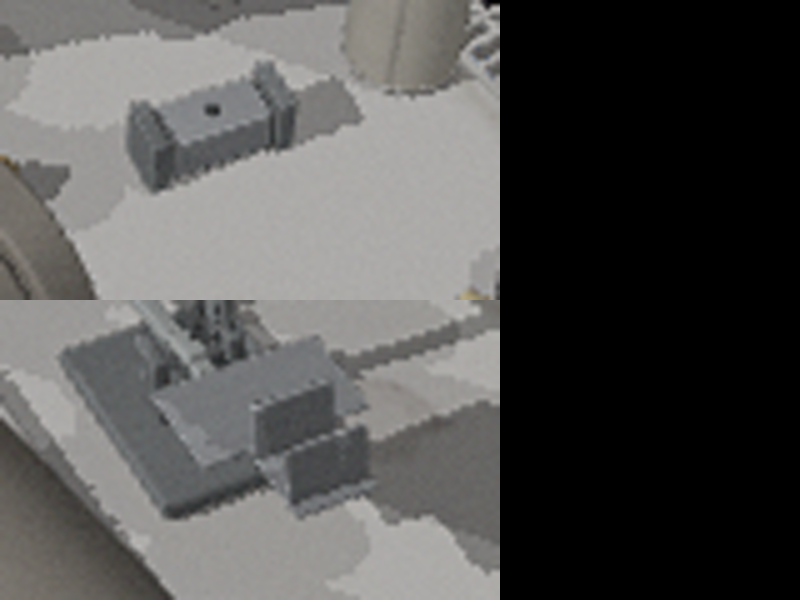

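```bash
python3 - <<'E'
from h import *
f=lambda x,y,oy,ox,:(ox+(x+.5)/5-.5,oy+(y+.5)/5-.5)
print("tape px",proj("scene",[.433,-.141,.01]))
for nm,z,pts in [("bar hole",.034,[(212,110)]),("bar edge -y",.034,[(178,149),(268,117)]),("blocktops near",.04,[(137,103),(174,151)]),("blocktops far",.04,[(258,64),(296,110)])]:
    for p in pts: print(nm,p,ray("scene",*f(*p,245,280),z).round(4)[:2])
for nm,z,pts in [("plate",.099,[(157,397),(318,337),(368,408),(205,464)]),("cheek+y top",.139,[(252,405),(333,380)]),("cheek-y",.139,[(288,455),(370,427)]),("base",.018,[(64,354),(170,515)])]:
    for p in pts: print(nm,p,ray("scene",*f(p[0],p[1]-300,165,180),z).round(4)[:2])
E
```

```text
tape px [259.71323931 254.53450076]
bar hole (212, 110) [ 0.5441 -0.2844]
bar edge -y (178, 149) [ 0.5132 -0.2965]
bar edge -y (268, 117) [ 0.5669 -0.3043]
blocktops near (137, 103) [ 0.5094 -0.2629]
blocktops near (174, 151) [ 0.5076 -0.3002]
blocktops far (258, 64) [ 0.581  -0.2754]
blocktops far (296, 110) [ 0.5792 -0.3121]
plate (157, 397) [0.4129 0.1057]
plate (318, 337) [0.5213 0.103 ]
plate (368, 408) [0.5146 0.0308]
plate (205, 464) [0.4101 0.0388]
cheek+y top (252, 405) [0.4385 0.029 ]
cheek+y top (333, 380) [0.4883 0.0233]
cheek-y (288, 455) [ 0.4357 -0.0185]
cheek-y (370, 427) [ 0.4862 -0.0227]
base (64, 354) [0.4154 0.2607]
base (170, 515) [0.4057 0.0893]
```

```bash
cat >> h.py <<'E'
from scipy.spatial.transform import Rotation as Ro
def plan(*wps):
    "wps: x,y,z,yaw(deg of tool x) -> units from the pose now"
    s=arm.state(); R=np.array(s["tool_rot"]); p=np.array(s["ee_pos"])
    y0=np.degrees(np.arctan2(R[1,0],R[0,0])); print("t",s["time_s"],"pos",p.round(4),"yaw",y0.round(2),"tilt z",R[:,2].round(4))
    print("w",s["gripper_width"],"ff",s["finger_force"],"F",np.round(s["contact_force"],1),"q",np.round(s["qpos"],0))
    for w in wps:
        c,q=np.cos(np.radians(w[3])),np.sin(np.radians(w[3]))
        Rt=np.array([[c,q,0],[q,-c,0],[0,0,-1.]])
        rv=Ro.from_matrix(R.T@Rt).as_rotvec(degrees=True)/8
        print((R.T@(np.array(w[:3])-p)/.06).round(3),rv.round(3))
E
python3 -c "
from h import *
plan((.543,-.2845,.20,-9),(.543,-.2845,.026,-9))"
```

```text
t 0.1 pos [ 0.1442 -0.6332  0.2494] yaw 12.83 tilt z [-5.0e-04  1.7e-03 -1.0e+00]
w 0.08548099627329751 ff 0.0 F [ 0.1 -0.2 -0.4] q [72. 23.  3. 88. -1. 69. -3.]
[ 7.772 -4.19   0.829] [-0.013  0.003  2.728]
[ 7.772 -4.185  3.729] [-0.013  0.003  2.728]
```

drive_tool(steps=[[7.77,-4.19,0.83,-0.01,0,2.73,85],[7.77,-4.19,0.83,-0.01,0,2.73,85],[7.77,-4.19,0.83,-0.01,0,2.73,85],[7.77,-4.19,0.83,-0.01,0,2.73,70],[7.77,-4.19,0.83,-0.01,0,2.73,70],[7.77,-4.19,0.83,-0.01,0,2.73,70],[7.77,-4.19,0.83,-0.01,0,2.73,70],[7.77,-4.19,0.83,-0.01,0,2.73,70],[7.77,-4.19,0.83,-0.01,0,2.73,70],[7.77,-4.19,0.83,-0.01,0,2.73,70]])

```text
time_s: 1.35
ee_pos: [0.5453, -0.2811, 0.1995]
tool_rot: [[0.989, -0.15, -0.0], [-0.15, -0.989, 0.001], [-0.0, -0.001, -1.0]]
contact_force: [-0.8, -0.2, 0.7]
gripper_width: 0.0697
finger_force: 0.0
```

```bash
python3 -c "
from h import *
plan((.543,-.2845,.20,-9),(.543,-.2845,.026,-9))"
```

```text
t 1.35 pos [ 0.5453 -0.2811  0.1995] yaw -8.62 tilt z [-1.e-04  1.e-03 -1.e+00]
w 0.06971617037469027 ff 0.0 F [-0.8 -0.2  0.7] q [ 29.  22.  -7.  96.   3.  62. -78.]
[-0.03   0.062 -0.008] [-0.007  0.002  0.047]
[-0.029  0.065  2.892] [-0.007  0.002  0.047]
```

drive_tool(steps=[[0,0,1.0,0,0,0,70],[0,0,2.0,0,0,0,70],[0,0,2.5,0,0,0,70],[0,0,2.9,0,0,0,70],[0,0,2.9,0,0,0,70],[0,0,2.9,0,0,0,25],[0,0,2.9,0,0,0,25],[0,0,2.9,0,0,0,25],[0,0,2.9,0,0,0,25]])

```text
time_s: 2.48
ee_pos: [0.5441, -0.2861, 0.0283]
tool_rot: [[0.988, -0.157, 0.002], [-0.157, -0.988, -0.003], [0.003, 0.002, -1.0]]
contact_force: [-0.8, 0.2, 6.0]
gripper_width: 0.0291
finger_force: 60.9
```

```bash
python3 -c "
from h import *
plan((.544,-.286,.10,-9),(.50,-.185,.10,-2.5),(.50,-.185,.024,-2.5))"
```

```text
t 2.475 pos [ 0.5441 -0.2861  0.0283] yaw -9.02 tilt z [ 0.0025 -0.0028 -1.    ]
w 0.02913627956586207 ff 60.86132526397705 F [-0.8  0.2  6. ] q [ 28.  33.  -6. 104.   5.  43. -79.]
[ 1.000e-03  2.000e-03 -1.196e+00] [ 0.017 -0.021 -0.002]
[-0.987 -1.545 -1.202] [ 0.018 -0.02  -0.815]
[-0.99  -1.548  0.064] [ 0.018 -0.02  -0.815]
```

drive_tool(steps=[[0,0,-0.6,0,0,0,25],[0,0,-1.2,0,0,0,25],[-0.3,-0.5,-1.2,0,0,-0.3,25],[-0.6,-1.0,-1.2,0,0,-0.6,25],[-0.98,-1.55,-1.2,0,0,-0.82,25],[-0.98,-1.55,-1.2,0,0,-0.82,25],[-0.98,-1.55,-0.6,0,0,-0.82,25],[-0.98,-1.55,-0.3,0,0,-0.82,25],[-0.98,-1.55,-0.3,0,0,-0.82,25]])

```text
time_s: 3.6
ee_pos: [0.498, -0.1844, 0.0427]
tool_rot: [[0.999, -0.043, -0.004], [-0.043, -0.999, -0.0], [-0.004, 0.001, -1.0]]
contact_force: [0.0, -0.9, -3.7]
gripper_width: 0.0294
finger_force: 63.1
```

```bash
python3 -c "
from h import *
plan((.50,-.185,.023,-2.5))
for n in ('scene','top'):
    im=eyes.get_image(n)[...,::-1]; cv2.imwrite('pics/%s1.png'%n,im)
"
```

```text
t 3.6 pos [ 0.498  -0.1844  0.0427] yaw -2.49 tilt z [-4.e-03 -4.e-04 -1.e+00]
w 0.029409342254681926 ff 63.08565974235535 F [ 0.  -0.9 -3.7] q [ 23.  26.  -9. 114.   6.  40. -82.]
[0.035 0.008 0.328] [0.004 0.029 0.001]
```

View pics/scene1.png

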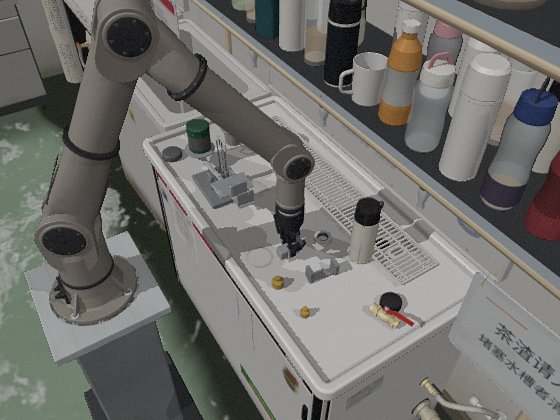

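The bar is held, low over the free worktop at about (290,245). The large weight is at (278,282), the small at (305,312) and the tape at (261,257).

drive_tool(steps=[[0,0,0.2,0,0,0,25],[0,0,0.33,0,0,0,25],[0,0,0.35,0,0,0,25],[0,0,0.35,0,0,0,40],[0,0,0.35,0,0,0,60],[0,0,-0.4,0,0,0,85],[0,0,-1.0,0,0,0,85],[0,0,-1.0,0,0,-3.0,85],[0,0,-1.0,0,0,-6.0,85],[0,0,-1.0,0,0,-8.0,85]])

```text
time_s: 4.95
ee_pos: [0.5001, -0.1845, 0.1053]
tool_rot: [[0.865, 0.502, 0.002], [0.502, -0.865, -0.002], [0.0, 0.003, -1.0]]
contact_force: [0.2, -0.4, -0.3]
gripper_width: 0.0847
finger_force: 0.0
```

```bash
python3 -c "
from h import *
plan((.498,-.185,.05,87.5),(.498,-.185,.024,87.5))"
```

```text
t 4.95 pos [ 0.5001 -0.1845  0.1053] yaw 30.13 tilt z [ 0.0019 -0.0023 -1.    ]
w 0.08470235103136776 ff 0.0 F [ 0.2 -0.4 -0.3] q [ 29.  21. -16. 112.   8.  48. -51.]
[-0.036 -0.013  0.922] [ 0.021  0.008 -7.171]
[-0.036 -0.014  1.355] [ 0.021  0.008 -7.171]
```

drive_tool(steps=[[-0.03,0,0,0,0,-1.3,85],[-0.03,0,0,0,0,-2.6,85],[-0.03,0,0,0,0,-3.9,85],[-0.03,0,0,0,0,-5.2,85],[-0.03,0,0,0,0,-6.4,85],[-0.03,0,0,0,0,-7.2,85],[-0.03,0,0,0,0,-7.2,85]])

```text
time_s: 5.82
ee_pos: [0.4983, -0.1855, 0.1049]
tool_rot: [[0.047, 0.999, 0.001], [0.999, -0.047, -0.002], [-0.002, 0.001, -1.0]]
contact_force: [0.3, 0.3, 0.1]
gripper_width: 0.0849
finger_force: 0.0
```

```bash
python3 -c "
from h import *
plan((.50,-.185,.05,87.5),(.50,-.185,.024,87.5))
cv2.imwrite('pics/top2.png',eyes.get_image('top')[...,::-1]);im=eyes.get_image('scene')[...,::-1]
cv2.imwrite('pics/s2.png',cv2.resize(im[205:285,220:340],None,fx=6,fy=6,interpolation=2))
"
```

```text
t 5.825 pos [ 0.4983 -0.1855  0.1049] yaw 87.28 tilt z [ 0.0012 -0.0019 -1.    ]
w 0.08485236029425894 ff 0.0 F [0.3 0.3 0.1] q [ 39.  22. -28. 112.  14.  49.   1.]
[0.011 0.026 0.915] [ 0.009  0.013 -0.027]
[0.011 0.025 1.349] [ 0.009  0.013 -0.027]
```

View pics/s2.png

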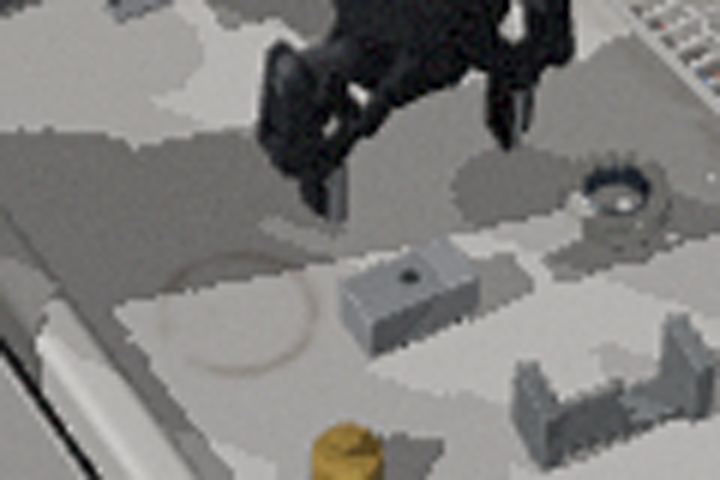

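The bar lies flat on the worktop with its hole at crop (409,277); the fingers are above it, and the ring on the left is only a stain.

```bash
python3 -c "
from h import *
print(ray('scene',287.75,250.75,.028))
f=lambda x,y:(220+(x+.5)/6-.5,205+(y+.5)/6-.5)
for p in [(341,292),(376,319),(479,278),(445,240)]: print(ray('scene',*f(*p),.028))"
```

```text
[ 0.49905256 -0.18392672  0.028     ]
[ 0.46731915 -0.17492999  0.028     ]
[ 0.47235853 -0.19723063  0.028     ]
[ 0.52638758 -0.2016851   0.028     ]
[ 0.52591749 -0.17364545  0.028     ]
```

drive_tool(steps=[[0.01,0.01,0.6,0,0,0,85],[0.01,0.01,1.1,0,0,0,85],[0.01,0.01,1.34,0,0,0,85],[0.01,0.01,1.34,0,0,0,85],[0.01,0.01,1.34,0,0,0,55],[0.01,0.01,1.34,0,0,0,55],[0.01,0.01,1.34,0,0,0,55],[0.01,0.01,1.34,0,0,0,55]])

```text
time_s: 6.92
ee_pos: [0.4993, -0.1851, 0.0254]
tool_rot: [[0.046, 0.999, 0.001], [0.999, -0.046, -0.003], [-0.003, 0.002, -1.0]]
contact_force: [-1.6, 0.0, 6.4]
gripper_width: 0.0588
finger_force: 66.7
```

```bash
python3 -c "
from h import *
plan((.50,-.185,.20,87.5),(.461,.001,.20,87.5))"
```

```text
t 6.925 pos [ 0.4993 -0.1851  0.0254] yaw 87.35 tilt z [ 0.0014 -0.0026 -1.    ]
w 0.05875978362072159 ff 66.7124354839325 F [-1.6  0.   6.4] q [ 36.  29. -25. 115.  19.  40.  -4.]
[-0.005  0.016 -2.909] [ 0.011  0.018 -0.018]
[ 3.061 -0.776 -2.918] [ 0.011  0.018 -0.018]
```

drive_tool(steps=[[0,0,-0.8,0,0,0,55],[0,0,-1.7,0,0,0,55],[0.5,-0.1,-2.5,0,0,0,55],[1.3,-0.3,-2.9,0,0,0,55],[2.2,-0.5,-2.9,0,0,0,55],[2.8,-0.7,-2.9,0,0,0,55],[3.06,-0.78,-2.9,0,0,0,55],[3.06,-0.78,-2.9,0,0,0,55],[3.06,-0.78,-2.9,0,0,0,55]])

```text
time_s: 8.05
ee_pos: [0.4606, -0.0007, 0.1975]
tool_rot: [[0.048, 0.999, 0.0], [0.999, -0.048, -0.002], [-0.002, 0.0, -1.0]]
contact_force: [0.3, -0.9, -4.3]
gripper_width: 0.0587
finger_force: 68.3
```

```bash
python3 -c "
from h import *
plan((.461,.001,.20,87.5))
t=eyes.get_image('top')[...,::-1];s=eyes.get_image('scene')[...,::-1]
c=np.zeros((600,800,3),np.uint8)
c[:300,:560]=cv2.resize(t[200:260,210:322],None,fx=5,fy=5,interpolation=2)
c[300:,:560]=cv2.resize(s[150:225,180:320],None,fx=4,fy=4,interpolation=2)
cv2.imwrite('pics/c3.png',c)"
```

```text
t 8.05 pos [ 0.4606 -0.0007  0.1975] yaw 87.24 tilt z [ 1.0e-04 -2.2e-03 -1.0e+00]
w 0.05866023271265538 ff 68.34620118141174 F [ 0.3 -0.9 -4.3] q [ 29.   8. -38. 116.   6.  58. -14.]
[ 0.029  0.005 -0.041] [ 0.001  0.016 -0.033]
```

View pics/c3.png

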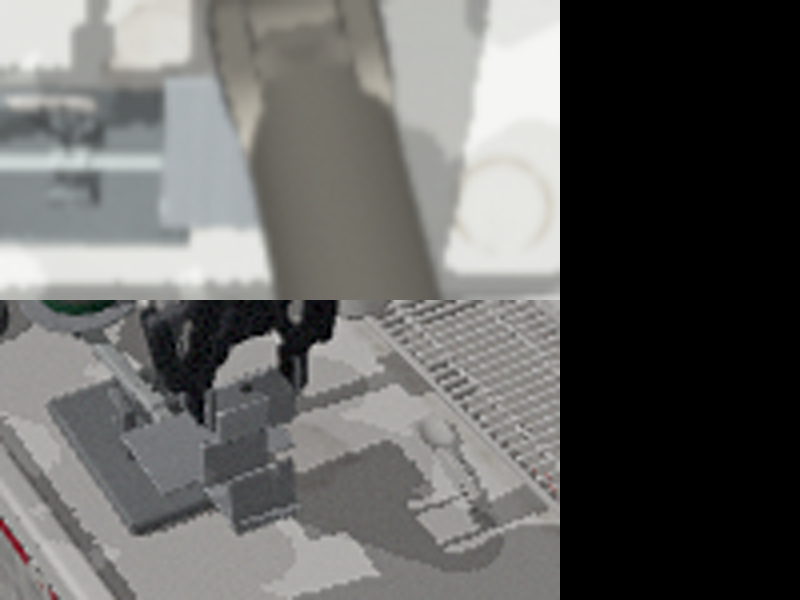

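The bar hangs above the cradle, with its hole at crop (247,388). The cheek top edges run (204,445)–(268,428) and (230,490)–(297,460).

```bash
python3 -c "
from h import *
f=lambda x,y:(180+(x+.5)/4-.5,150+(y-300+.5)/4-.5)
print(ray('scene',*f(247,388),.2001))
for p in [(204,445),(268,428),(230,490),(297,460)]: print(ray('scene',*f(*p),.139))
t=cv2.imread('pics/s2.png')
import glob
s=cv2.imread('pics/scene1.png'); g=cv2.cvtColor(s,6)
# cheek centre-line columns: sample brightness along y at cradle mid x, z=.139
for x in (.45,.46,.47):
    ys=np.arange(-.034,.036,.002); px=np.array([proj('scene',[x,y,.139]) for y in ys],np.float32)
    v=cv2.remap(g,px[None,:,0].copy(),px[None,:,1].copy(),cv2.INTER_LINEAR)[0]
    print(x,[(int(round(1000*y)),int(b)) for y,b in zip(ys,v)])
"
```

```text
[0.46327219 0.00128996 0.2001    ]
[0.43940898 0.02701508 0.139     ]
[0.48715886 0.01880177 0.139     ]
[ 0.43250156 -0.02382584  0.139     ]
[ 0.48768883 -0.02170935  0.139     ]
0.45 [(-34, 76), (-32, 76), (-30, 77), (-28, 79), (-26, 78), (-24, 77), (-22, 81), (-20, 87), (-18, 100), (-16, 113), (-14, 111), (-12, 89), (-10, 78), (-8, 76), (-6, 77), (-4, 79), (-2, 79), (0, 77), (2, 76), (4, 77), (6, 77), (8, 76), (10, 76), (12, 77), (14, 75), (16, 75), (18, 77), (20, 81), (22, 89), (24, 102), (26, 111), (28, 113), (30, 115), (32, 123), (34, 122)]
0.46 [(-34, 82), (-32, 80), (-30, 79), (-28, 78), (-26, 75), (-24, 77), (-22, 82), (-20, 93), (-18, 109), (-16, 126), (-14, 108), (-12, 82), (-10, 76), (-8, 78), (-6, 77), (-4, 78), (-2, 81), (0, 80), (2, 76), (4, 75), (6, 78), (8, 82), (10, 81), (12, 77), (14, 74), (16, 75), (18, 76), (20, 79), (22, 87), (24, 100), (26, 113), (28, 121), (30, 124), (32, 124), (34, 123)]
0.47 [(-34, 77), (-32, 81), (-30, 83), (-28, 83), (-26, 85), (-24, 91), (-22, 99), (-20, 118), (-18, 143), (-16, 133), (-14, 110), (-12, 87), (-10, 81), (-8, 79), (-6, 78), (-4, 78), (-2, 77), (0, 76), (2, 76), (4, 75), (6, 74), (8, 74), (10, 77), (12, 78), (14, 76), (16, 75), (18, 77), (20, 80), (22, 85), (24, 102), (26, 116), (28, 123), (30, 124), (32, 125), (34, 124)]
```

drive_tool(steps=[[0.02,0,0.1,0,0,0,55],[0.02,0,0.3,0,0,0,55],[0.02,0,0.5,0,0,0,55],[0.02,0,0.65,0,0,0,55],[0.02,0,0.8,0,0,0,55],[0.02,0,0.9,0,0,0,55],[0.02,0,0.9,0,0,0,55]])

```text
time_s: 9.02
ee_pos: [0.46, 0.0023, 0.1432]
tool_rot: [[0.046, 0.999, -0.001], [0.999, -0.046, -0.001], [-0.001, -0.001, -1.0]]
contact_force: [0.1, -0.1, -4.3]
gripper_width: 0.0586
finger_force: 68.2
```

drive_tool(steps=[[0,0,0.1,0,0,0,55],[0,0,0.2,0,0,0,55],[0,0,0.28,0,0,0,55],[0,0,0.3,0,0,0,55],[0,0,0.3,0,0,0,55]])

```text
time_s: 9.65
ee_pos: [0.4603, 0.0022, 0.1256]
tool_rot: [[0.046, 0.999, -0.0], [0.999, -0.046, -0.001], [-0.001, 0.0, -1.0]]
contact_force: [0.7, -0.9, -4.3]
gripper_width: 0.0587
finger_force: 68.3
```

drive_tool(steps=[[0,0,0.04,0,0,0,55],[0,0,0.08,0,0,0,55],[0,0,0.08,0,0,0,55],[0,0,0.08,0,0,0,55]])

```text
time_s: 10.15
ee_pos: [0.4607, 0.002, 0.1212]
tool_rot: [[0.046, 0.999, 0.001], [0.999, -0.046, -0.002], [-0.002, 0.001, -1.0]]
contact_force: [-0.2, -1.3, 0.6]
gripper_width: 0.0583
finger_force: 68.8
```

drive_tool(steps=[[0,0,0,0,0,0,63],[0,0,0,0,0,0,70],[0,0,0,0,0,0,80],[0,0,0,0,0,0,80],[0,0,-0.4,0,0,0,80],[0,0,-0.9,0,0,0,80],[0,0,-1.6,0,0,0,80],[0.0,0.0,-2.0,0,0,0,80]])

```text
time_s: 11.15
ee_pos: [0.4611, 0.0026, 0.2429]
tool_rot: [[0.046, 0.999, 0.003], [0.999, -0.046, -0.002], [-0.002, 0.003, -1.0]]
contact_force: [-0.0, 1.2, -0.8]
gripper_width: 0.0801
finger_force: 0.0
```

```bash
python3 - <<'E'
from h import *
s=cv2.imread('pics/scene1.png'); h=cv2.cvtColor(s,cv2.COLOR_BGR2HSV)
m=cv2.inRange(h,(10,110,60),(32,255,255)); m[:265]=0; m[325:]=0; m[:,:262]=0; m[:,320:]=0
n,l,st,ce=cv2.connectedComponentsWithStats(m)
for i in range(1,n):
    if st[i,4]>15: print(st[i],ce[i],ray("scene",*ce[i],0.016))
plan((.461,.002,.24,87.5),(.42,-.25,.24,0))
im=eyes.get_image('scene')[...,::-1]; cv2.imwrite('pics/s4.png',cv2.resize(im[130:230,160:290],None,fx=6,fy=6,interpolation=2))
E
```

```text
[272 276  12  14 133] [277.41353383 282.20300752] [ 0.42134781 -0.25351196  0.016     ]
[300 306   9  12  84] [304.26190476 312.10714286] [ 0.4290235 -0.3695697  0.016    ]
t 11.15 pos [0.4611 0.0026 0.2429] yaw 87.38 tilt z [ 0.0028 -0.0018 -1.    ]
w 0.08006385374685142 ff 0.0 F [-0.   1.2 -0.8] q [ 31.   5. -38. 113.   4.  63. -12.]
[-0.01  -0.001  0.049] [ 0.021  0.012 -0.015]
[-4.237 -0.492  0.055] [ 2.6000e-02 -7.0000e-03  1.0923e+01]
```

View pics/s4.png

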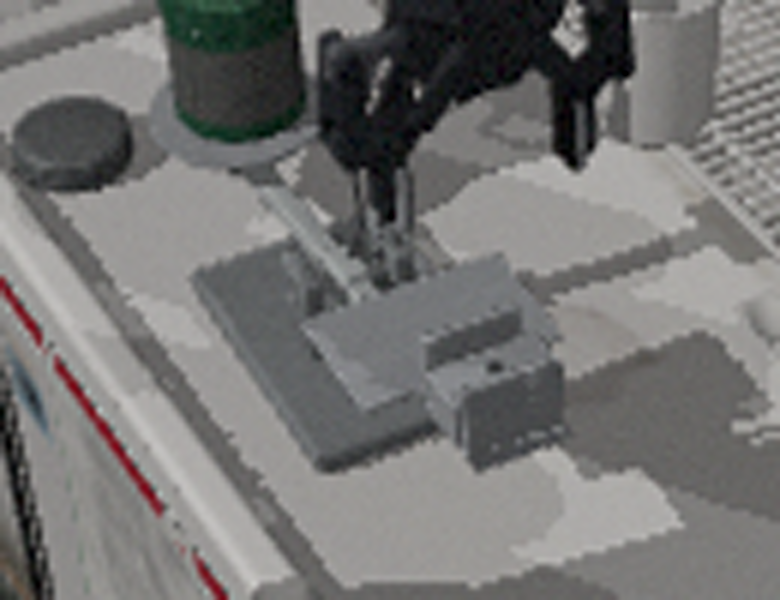

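The bar sits between the cheeks with its hole at crop (495,367). The plate corners are about where they were at the start, so the tin is still heavier by about 90 g or more. I'll fetch the large weight next.

drive_tool(steps=[[-0.2,0,0.05,0,0,1.0,60],[-0.8,-0.1,0.05,0,0,2.2,60],[-1.6,-0.2,0.1,0,0,3.4,60],[-2.4,-0.3,0.3,0,0,4.7,60],[-3.2,-0.4,0.5,0,0,6.0,60],[-3.8,-0.45,0.8,0,0,7.3,60],[-4.25,-0.48,1.2,0,0,8.6,60],[-4.25,-0.48,1.6,0,0,9.8,60],[-4.25,-0.48,2.0,0,0,10.92,60],[-4.25,-0.48,2.0,0,0,10.92,60]])

```text
time_s: 12.45
ee_pos: [0.4182, -0.2503, 0.1193]
tool_rot: [[1.0, 0.002, -0.004], [0.002, -1.0, 0.001], [-0.004, -0.001, -1.0]]
contact_force: [-0.4, 1.0, -0.2]
gripper_width: 0.0599
finger_force: 0.0
```

```bash
python3 - <<'E'
from h import *
plan((.421,-.252,.07,0),(.421,-.252,.0235,0))
im=eyes.get_image('scene')[...,::-1]; cv2.imwrite('pics/full5.png',im)
c=np.zeros((600,800,3),np.uint8)
c[:,:400]=cv2.resize(im[240:315,250:300],None,fx=8,fy=8,interpolation=2)
c[:450,400:]=cv2.resize(im[160:235,190:256],None,fx=6,fy=6,interpolation=2)[:450,:396].repeat(1,0) if 0 else cv2.resize(im[160:235,190:256],(400,450),interpolation=2)
cv2.imwrite('pics/c5.png',c)
E
```

```text
t 12.45 pos [ 0.4182 -0.2503  0.1193] yaw 0.14 tilt z [-0.0043  0.001  -1.    ]
w 0.05989252757109844 ff 0.0 F [-0.4  1.  -0.2] q [ 41.  16. -17. 117.   6.  48. -70.]
[0.049 0.029 0.821] [-0.007  0.03   0.017]
[0.053 0.03  1.596] [-0.007  0.03   0.017]
```

View pics/c5.png

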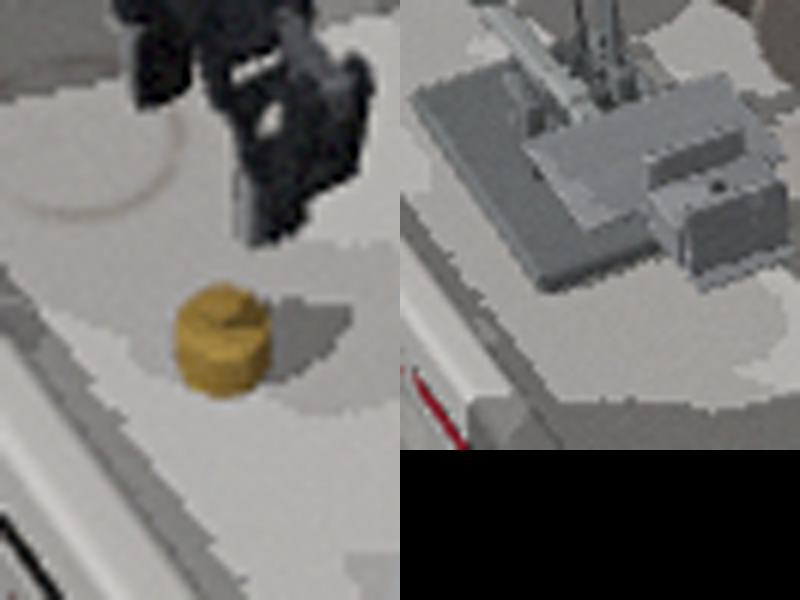

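The large weight is upright at crop (224,345), and the pan is still at its upper stop.

drive_tool(steps=[[0.05,0.03,0.5,0,0,0,60],[0.05,0.03,1.0,0,0,0,60],[0.05,0.03,1.4,0,0,0,60],[0.05,0.03,1.6,0,0,0,60],[0.05,0.03,1.6,0,0,0,60],[0.05,0.03,1.6,0,0,0,45],[0.05,0.03,1.6,0,0,0,28],[0.05,0.03,1.6,0,0,0,28],[0.05,0.03,1.6,0,0,0,28],[0.05,0.03,1.6,0,0,0,28]])

```text
time_s: 13.75
ee_pos: [0.4237, -0.2534, 0.0266]
tool_rot: [[1.0, 0.001, 0.002], [0.001, -1.0, -0.002], [0.002, 0.002, -1.0]]
contact_force: [-0.1, 1.6, 5.8]
gripper_width: 0.0291
finger_force: 58.9
```

```bash
python3 - <<'E'
from h import *
plan((.421,-.252,.20,0),(.484,.0695,.20,0))
E
```

```text
t 13.75 pos [ 0.4237 -0.2534  0.0266] yaw 0.03 tilt z [ 0.0016 -0.0025 -1.    ]
w 0.02913201354865148 ff 58.91516315052286 F [-0.1  1.6  5.8] q [ 39.  25. -15. 120.  11.  36. -74.]
[-0.04  -0.017 -2.89 ] [ 0.018 -0.012  0.004]
[ 1.012 -5.375 -2.901] [ 0.018 -0.012  0.004]
```

drive_tool(steps=[[0,0,-0.5,0,0,0,28],[0,0,-1.2,0,0,0,28],[0,0,-2.0,0,0,0,28],[0,0,-2.9,0,0,0,28],[0,0,-2.9,0,0,0,28],[0,0,-2.9,0,0,0,28]])

```text
time_s: 14.5
ee_pos: [0.4222, -0.2527, 0.1989]
tool_rot: [[1.0, 0.0, -0.001], [0.0, -1.0, -0.001], [-0.001, 0.001, -1.0]]
contact_force: [-0.4, 0.7, -1.9]
gripper_width: 0.0291
finger_force: 59.7
```

```bash
python3 - <<'E'
from h import *
plan((.484,.0695,.20,0),(.484,.0695,.15,0))
s=eyes.get_image('scene')[...,::-1].copy(); cv2.imwrite('pics/s6.png',s); h=cv2.cvtColor(s,cv2.COLOR_BGR2HSV)
m=cv2.inRange(h,(10,110,40),(32,255,255)); p=proj('scene',arm.state()['ee_pos']); print('tcp px',p)
n,l,st,ce=cv2.connectedComponentsWithStats(m)
for i in range(1,n):
    if st[i,4]>10 and 180<ce[i,1]<330 and 230<ce[i,0]<350: print(st[i],ce[i],ray('scene',*ce[i],.19))
E
```

```text
t 14.5 pos [ 0.4222 -0.2527  0.1989] yaw 0.01 tilt z [-8.0e-04 -1.4e-03 -1.0e+00]
w 0.029074192584842628 ff 59.658396870363504 F [-0.4  0.7 -1.9] q [ 42.  10. -18. 112.   4.  58. -68.]
[ 1.032 -5.37  -0.027] [0.01  0.006 0.002]
[ 1.033 -5.371  0.807] [0.01  0.006 0.002]
tcp px [277.54344407 235.78871905]
[272 232   8  16  89] [275.02247191 239.51685393] [ 0.41395664 -0.25334134  0.19      ]
[300 306   9  12  84] [304.26190476 312.10714286] [ 0.3567959  -0.46350019  0.19      ]
```

drive_tool(steps=[[0.1,-0.6,0,0,0,0,28],[0.3,-1.5,0,0,0,0,28],[0.5,-2.5,0,0,0,0,28],[0.7,-3.5,0,0,0,0,28],[0.9,-4.5,0,0,0,0,28],[1.03,-5.1,0,0,0,0,28],[1.03,-5.37,0.1,0,0,0,28],[1.03,-5.37,0.4,0,0,0,28],[1.03,-5.37,0.7,0,0,0,28],[1.03,-5.37,0.8,0,0,0,28]])

```text
time_s: 15.8
ee_pos: [0.4825, 0.0689, 0.1482]
tool_rot: [[1.0, 0.001, -0.006], [0.001, -1.0, -0.002], [-0.006, 0.002, -1.0]]
contact_force: [-0.1, 0.3, -1.2]
gripper_width: 0.0291
finger_force: 59.7
```

```bash
python3 - <<'E'
from h import *
plan((.4835,.0697,.13,0),(.4835,.0697,.1256,0))
E
```

```text
t 15.8 pos [0.4825 0.0689 0.1482] yaw 0.04 tilt z [-0.0055 -0.0018 -1.    ]
w 0.02911227669932655 ff 59.68965588603169 F [-0.1  0.3 -1.2] q [  15.   15.  -32.  115.   10.   53. -112.]
[ 0.018 -0.014  0.303] [0.013 0.039 0.005]
[ 0.018 -0.014  0.376] [0.013 0.039 0.005]
```

drive_tool(steps=[[0.01,0,0.12,0,0,0,28],[0.01,0,0.24,0,0,0,28],[0.01,0,0.32,0,0,0,28],[0.01,0,0.36,0,0,0,28],[0.01,0,0.39,0,0,0,28],[0.01,0,0.39,0,0,0,28],[0.01,0,0.39,0,0,0,28]])

```text
time_s: 16.68
ee_pos: [0.4853, 0.0692, 0.1276]
tool_rot: [[1.0, 0.0, 0.0], [0.0, -1.0, -0.001], [0.0, 0.001, -1.0]]
contact_force: [-0.3, -0.1, -0.4]
gripper_width: 0.0293
finger_force: 59.7
```

drive_tool(steps=[[0,0,0.03,0,0,0,28],[0,0,0.05,0,0,0,28],[0,0,0.05,0,0,0,28]])

```text
time_s: 17.05
ee_pos: [0.4851, 0.0691, 0.1243]
tool_rot: [[1.0, 0.0, -0.0], [0.0, -1.0, -0.002], [-0.0, 0.002, -1.0]]
contact_force: [-0.1, 1.1, -1.5]
gripper_width: 0.0294
finger_force: 59.8
```

drive_tool(steps=[[0,0,0.03,0,0,0,28],[0,0,0.03,0,0,0,28],[0,0,0.03,0,0,0,34],[0,0,0.03,0,0,0,40],[0,0,0.03,0,0,0,46],[0,0,0.03,0,0,0,48],[0,0,-0.4,0,0,0,48],[0,0,-1.0,0,0,0,48],[0,0,-2.0,0,0,0,48],[0,0,-2.0,0,0,0,48]])

```text
time_s: 18.3
ee_pos: [0.4884, 0.0703, 0.2492]
tool_rot: [[1.0, 0.0, 0.01], [0.0, -1.0, -0.001], [0.01, 0.001, -1.0]]
contact_force: [0.2, 0.3, -0.6]
gripper_width: 0.0476
finger_force: 0.0
```

```bash
python3 - <<'E'
from h import *
plan((.463,-.1,.22,0),(.429,-.3675,.12,0),(.429,-.3675,.0235,0))
E
```

```text
t 18.3 pos [0.4884 0.0703 0.2492] yaw 0.0 tilt z [ 1.040e-02 -7.000e-04 -9.999e-01]
w 0.04759025102753716 ff 0.0 F [ 0.2  0.3 -0.6] q [  17.    8.  -33.  109.    5.   64. -108.]
[-0.428  2.838  0.484] [ 0.005 -0.074  0.   ]
[-1.012  7.296  2.148] [ 0.005 -0.074  0.   ]
[-1.029  7.294  3.756] [ 0.005 -0.074  0.   ]
```

drive_tool(steps=[[-0.1,0.7,0.3,0,0,0,48],[-0.2,1.6,0.4,0,0,0,48],[-0.4,2.6,0.5,0,0,0,48],[-0.5,3.6,0.7,0,0,0,48],[-0.6,4.6,0.9,0,0,0,48],[-0.8,5.6,1.2,0,0,0,48],[-0.9,6.5,1.6,0,0,0,48],[-1.0,7.2,2.1,0,0,0,48],[-1.0,7.3,2.15,0,0,0,48],[-1.0,7.3,2.15,0,0,0,48]])

```text
time_s: 19.55
ee_pos: [0.4252, -0.3681, 0.1153]
tool_rot: [[1.0, 0.0, -0.001], [0.0, -1.0, 0.0], [-0.001, -0.0, -1.0]]
contact_force: [0.3, 1.0, 0.0]
gripper_width: 0.048
finger_force: 0.0
```

```bash
python3 - <<'E'
from h import *
plan((.429,-.3675,.0235,0))
a=cv2.imread('pics/full5.png'); b=eyes.get_image('scene')[...,::-1].copy(); cv2.imwrite('pics/full7.png',b)
p0=proj('scene',[.46,0,.099]);p1=proj('scene',[.46,0,.084]); print('shift to level',p1-p0,p0)
A=cv2.resize(a[165:225,185:262],None,fx=4,fy=4,interpolation=2); 
for nm,(y0,y1,x0,x1) in dict(cradle=(183,208,228,257)).items():
    T=cv2.resize(a[y0:y1,x0:x1],None,fx=8,fy=8,interpolation=2)
    S=cv2.resize(b[y0-12:y1+20,x0-10:x1+10],None,fx=8,fy=8,interpolation=2)
    r=cv2.matchTemplate(S,T,cv2.TM_CCOEFF_NORMED); _,v,_,l=cv2.minMaxLoc(r); print(nm,v,l[0]/8-10,l[1]/8-12)
c=np.zeros((600,800,3),np.uint8)
c[:,:400]=cv2.resize(b[165:225,185:265],(400,300),interpolation=2).repeat(2,0)[:600] if 0 else 0
c[:,:]=cv2.resize(b[148:214,184:272],(800,600),interpolation=2)
cv2.imwrite('pics/c7.png',c)
E
```

```text
t 19.55 pos [ 0.4252 -0.3681  0.1153] yaw 0.01 tilt z [-7.e-04  1.e-04 -1.e+00]
w 0.048008814950746194 ff 0.0 F [0.3 1.  0. ] q [ 48.  22. -14. 108.   7.  51. -60.]
[ 0.064 -0.01   1.53 ] [-0.001  0.005  0.002]
shift to level [0.22915187 3.74486918] [242.19716878 198.96947867]
cradle 0.731655478477478 0.375 4.0
```

View pics/c7.png

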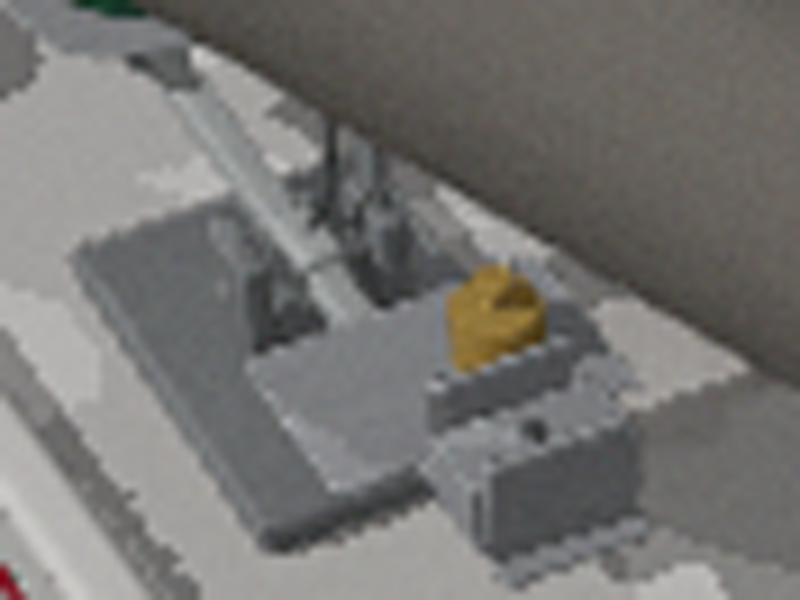

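The pan has dropped to about level. The large weight stands upright on the plate at crop (497,318), and the bar is between the cheeks. I'll do one numeric cross-check of the pan height.

```bash
python3 - <<'E'
from h import *
b0=eyes.get_image('scene')[...,::-1].copy()
for ref in('full5','scene0'):
  a=cv2.imread(f'pics/{ref}.png')
  for nm,(y0,y1,x0,x1) in dict(corner=(178,202,206,224),cheek=(193,212,230,256),cradle=(183,208,228,257)).items():
    if ref=='scene0' and nm!='corner': continue
    T=cv2.resize(a[y0:y1,x0:x1],None,fx=8,fy=8,interpolation=2)
    S=cv2.resize(b0[y0-12:y1+20,x0-10:x1+10],None,fx=8,fy=8,interpolation=2)
    r=cv2.matchTemplate(S,T,cv2.TM_CCOEFF_NORMED); _,v,_,l=cv2.minMaxLoc(r); print(ref,nm,v,l[0]/8-10,l[1]/8-12)
E
```

```text
full5 corner 0.7688429355621338 1.0 4.125
full5 cheek 0.8497468829154968 0.375 4.125
full5 cradle 0.7306897044181824 0.375 4.0
scene0 corner 0.7628494501113892 1.0 4.125
```

```bash
python3 -c "
from h import *
print(arm.finish_job())"
```

```text
the job is handed in; nothing more can be done
None
```

I handed the job in with the bar flat in the cradle, the 120 g weight on the plate and the 60 g weight left on the worktop; the beam read about +0.01 rad from the pan height (limit 0.04), so the tin weighs about 510 g, give or take 15 g, though the hand-in returned no verdict.

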